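# Close two sample jars with their own lids

### The arm

A 7-joint arm with a two-finger parallel gripper is mounted at the origin on the work surface. World frame = base frame: x ahead of the robot, y to its left, z up, the work surface at z = 0. Lengths are in m, angles in degrees, forces in N, time in s.
With the tool pointing down it reaches from about 0.425 to 0.875 m from the base axis. Payload 4.7 kg.
Tool frame: the origin (TCP) lies midway between the tips of the shut fingers; the grasp point (between the pads) lies 19 mm behind it; z points along the fingers, y is the line along which they close (so a half turn about z gives the same grasp; the last joint's range is limited). The gripper opens to 87 mm and grips with 3 to 60 N. Pads are 19 mm wide; open, the fingers measure 117 mm over their backs; the gripper's body (75 mm by 190 mm) begins 51 mm behind the grasp point.
Start: joints at [-70.869, 18.392, -4.016, 83.108, 1.295, 78.541, -3.26], TCP at [0.204, 0.617, 0.223] pointing down, gripper open.
Joint ranges: [-163.93, 163.93], [-17.29, 119.83], [-79.2, 71.16], [3.27, 140.29], [-89.18, 269.18], [5.43, 117.66], [-154.24, 154.24]. Speed limits (degrees/s): [147.25, 147.25, 180, 180, 180, 180, 180].

### API

Orientations are given as [roll, pitch, yaw] about the fixed x, y, z axes, in that order (R = Rz(yaw) Ry(pitch) Rx(roll)).
In Python, from cell import env gives the robot as it stands. The module is installed in compiled form; this text tells all that it offers.
- The arm moves only by the tool step_arm, never from a script. Its argument "rows" is a list of rows, each an object with "angular": the turn, a rotation vector about the tool's x, y, z in units of pi rad (1.0 is pi rad), a list of three; "slide": the shift along the tool's x, y, z in units of 500 mm (1.0 is 500 mm), a list of three; "jaw": the opening, from 0 (shut) to 1 (fully open). A call has 1 to 10 rows; each row shifts and turns the commanded pose from where the row before left it, along the tool's axes as they then stand; what a row does not reach is not made up. A row lasts 1/8 s, in which the tool goes at most 62.5 mm and 10.7 degrees, less where a joint would pass 70% of its speed; a pose out of reach is approached as far as the arm can. A call with a number of a shift or a turn outside -1 to 1 is refused whole. A call with a gripper value outside its range is refused whole. The fingers move at their own pace and stop on an object; "newtons" is the grip in N (left out, the last holds). Time passes only in rows, so rows that do not move let the fingers close. It gives the time, the measured TCP pose, the force, the opening and the grip force at its end, in the units of the state.
- env.get_obs(): the state, without advancing time (a new reading comes with each control period).
- env.read_camera(name): name is "side" or "top" or "wrist"; returns the picture (480x640x3 uint8, red, green, blue); there is no depth.
- env.camera_info(name): a dict with "fx", "fy", "cx", "cy" (pixels), "k1" (the pictures are not rectified: a ray, as slopes to the right and down, at radius r is drawn at 1 + k1 r^2 times it, then the intrinsics apply), "R" (3x3) and "t" (3): a world point X has camera coordinates R X + t. Camera axes: x right, y down, z forward; pixel columns grow to the right and rows downward; lengths in m; the calibration is good to about 2 mm. A picture is of the moment at which its call begins: read the wrist's pose just before it. camera_info takes no time and is no camera call; for the wrist camera it gives the pose at the moment of the call.
- env.sign_off(): hands the job in; it is judged then, once.
The state is a dict: "time_s": time; "qpos": joint angles; "joint_velocities": joint speeds; "effort": joint torques, N m; "tool_pos": TCP position; "tool_rot": TCP orientation; "force": force on the tool from outside, world axes, zero at the start; "wrist_torque": the same for the moment, N m; "grip_width": finger opening in m; "grasp_force": force on a finger pad.
Only numpy, scipy, OpenCV 4.12 (cv2) and the standard library are available. Lean on these libraries where they do the work, as an engineer would, in place of code of your own. Each camera call takes 0.05 s, during which the arm holds its last target. There are 200 camera calls.

### The job

Close the two open jars: put the square lid on the square jar and the round lid on the round jar, taking them from the sloping drip rack, and press each lid gently home against the stiff seal ring inside until its flange lies flush on the rim. The jars are brittle, so do not force anything. Keep both jars upright on the bench, and leave the oblong spare lid in the rack and everything else where it is.

Things in the scene. Friction and masses are not known exactly. Their poses are not given: they have to be found in the camera images.
- jar_square: Open square white ceramic jar, loose, about 0.25 kg, 46 x 46 mm outside, 55 mm tall, mouth 37 x 37 mm. Origin: centre of its underside; z up, x and y along its sides. In the mouth lies a black seal ring, its top 7 mm below the rim: it slides up to 7 mm further down against a stiff friction of about 6 N and stays where it is pushed.
- jar_round: Open round white ceramic jar, loose, about 0.25 kg, 47 mm outside diameter, 55 mm tall, mouth 38 mm in diameter. Origin: centre of its underside; z up to the mouth. It has the same kind of black seal ring, its top 7 mm below the rim, sliding up to 7 mm further down against about 6 N.
- lid_square: White plastic lid, about 60 g. Origin: centre of the plug's underside; z up, x and y along its sides. Square plug 33.5 mm wide, z = 0 to 12 mm (lowest 5 mm only 30.5 wide); square flange 44 mm, z = 12 to 18; central grip post 15 x 15 mm, z = 18 to 42. Flush on the rim its origin is 43 mm above the jar's; laid on the unpressed seal it stands 5 mm higher. It starts in the rack.
- lid_round: White plastic lid, about 60 g, axes and heights as the square lid, but a round flange 44 mm in diameter and a round plug 34 mm in diameter, its lowest 5 mm tapering to 30.6; the same square grip post 15 x 15 mm, sides along x and y. Origin 43 mm above the jar's when flush. It starts in the rack.
- lid_oblong: Spare lid that belongs to neither jar: oblong flange 44 x 30 x 6 mm, same heights and grip. It stays in the rack.
- rack: Fixed grey drip rack, 270 mm long (its y): a board sloping at 35 degrees, its low side (-x) facing the middle of the bench, 60 mm high at the back. A ledge along the low side, 14 mm above the board, holds the lids, which lie side by side in any order, 85 mm apart: lid y along rack y, lid z (the grip post) square to the board, leaning 35 degrees to rack -x. Origin: centre of its foot.
- beaker: Bystander: glass beaker 60 mm wide, 80 mm tall, origin under its centre.
- cuvettes: Bystander: black block 50 x 34 x 22 mm holding three clear cuvettes, 52 mm tall in all, standing between the jars; origin under its centre.
- stopper: Bystander: cork stopper, 22 mm wide, 18 mm tall; origin under its centre.
- spatula: Bystander: thin steel lab spatula, 158 mm long, lying flat along its x; origin under its centre.
- vial: Bystander: amber vial 28 mm wide, 55 mm tall; origin under its centre.
Not all that is in view belongs to the job. What is shaped like the lid_round but green or red is not meant.

How it is judged:
By the outcome, as a careful person would: the job done as asked, in the order asked, and still so for the second after the job is handed in, with the robot touching nothing.
It also fails if it takes over 61 s, if anything falls off the work surface, if the arm or the gripper's body presses on something with over 40 N, if the wrist force passes 120 N, or if a joint passes its speed limit or range.

## Working session

There is one attempt and no reset: what is moved stays moved. The work goes in short steps, Python scripts to look and compute and a tool call to move; the robot and the scene stay as the last step left them, time stands still between calls to the robot, and variables do not carry over. Pictures are saved under pics/ and viewed, at most 12 in all, crops included, and the job is handed in when it is done.

Besides the shell and the picture viewer there is one more tool, called after "Request:" by a JSON object that holds its "method" and its "body". step_arm: Moves the arm, as the interface text tells. Shifts and turns lie within -1 to 1; 1 stands for 500 mm of shift or pi rad of turn. Its arguments: {"type":"object","properties":{"rows":{"type":"array"},"newtons":{"type":"number"}},"required":["rows"]}

```bash
mkdir -p pics
cat > h.py <<'E'
import numpy as np, cv2
from cell import env
from scipy.spatial.transform import Rotation as Ro
def cam(n):
    c=env.camera_info(n); return c,np.array(c['R']),np.array(c['t'])
def ray(c,R,t,u,v):
    x=(u-c['cx'])/c['fx'];y=(v-c['cy'])/c['fy'];rd=np.hypot(x,y);r=rd
    for _ in range(20): r=rd/(1+c['k1']*r*r)
    s=r/rd if rd>0 else 1
    d=R.T@np.array([x*s,y*s,1]);return -R.T@t,d/np.linalg.norm(d)
def onz(c,R,t,u,v,z):
    o,d=ray(c,R,t,u,v);return o+d*(z-o[2])/d[2]
def proj(c,R,t,X):
    p=R@np.asarray(X,float)+t;x,y=p[0]/p[2],p[1]/p[2];k=1+c['k1']*(x*x+y*y)
    return np.array([c['fx']*x*k+c['cx'],c['fy']*y*k+c['cy']])
def tri(r1,r2):
    (o1,d1),(o2,d2)=r1,r2
    s=np.linalg.lstsq(np.c_[d1,-d2],o2-o1,rcond=None)[0]
    a,b=o1+s[0]*d1,o2+s[1]*d2;return (a+b)/2,np.linalg.norm(a-b)
def save(im,f): cv2.imwrite('pics/'+f,cv2.cvtColor(im,cv2.COLOR_RGB2BGR))
E
python3 - <<'E'
from h import *
np.set_printoptions(precision=4,suppress=True)
for n in ('top','side'):
    c,R,t=cam(n); im=env.read_camera(n); save(im,n+'0.png'); np.save(n+'0.npy',im)
    print(n,c['fx'],c['k1'],-R.T@t,R[2])
o=env.get_obs();print(o['tool_pos'],o['tool_rot'],o['time_s'])
E
```

```text
top 476.16849761803 0.01826274671849437 [0.4918 0.0476 1.2017] [ 0.0915 -0.0187 -0.9956]
side 436.07948209067916 -0.1093406939612986 [0.313  0.5244 0.6285] [ 0.3583 -0.6092 -0.7074]
[0.2042 0.6165 0.2216] [-179.9006    0.0058  161.6777] 0.1
```

View pics/top0.png

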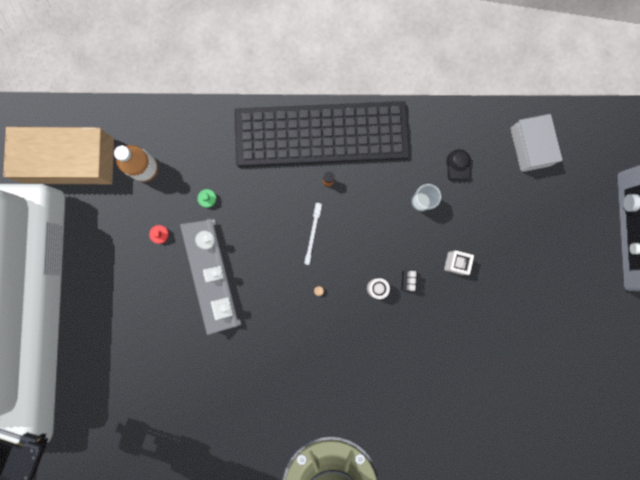

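View pics/side0.png

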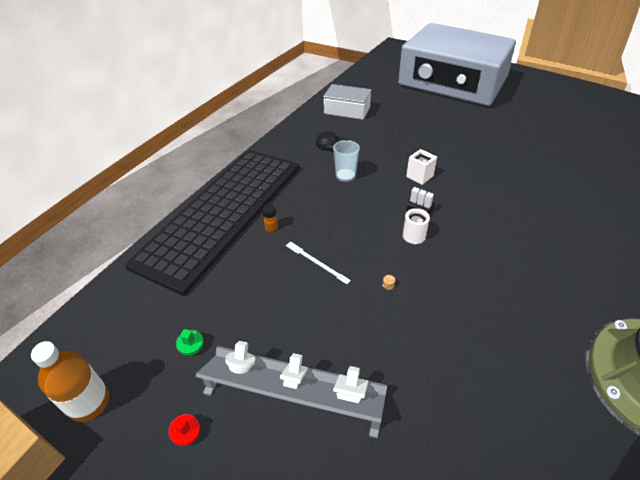

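Top view: the lids in the rack are a round one (205,240), the oblong (213,273, narrow flange) and a square one (222,309). Red (159,235) and green (207,198) are decoys. The round jar is at (378,289), the square jar at (460,263), and the cuvettes at (411,281) between them. Next, coarse positions.

Run:
```python
from h import *
np.set_printoptions(precision=4,suppress=True)
T=cam('top');S=cam('side')
for n,u,v,z in (('rj',378,289,.055),('sj',462,263,.055),('cuv',411,281,.05)):
    print(n,onz(*T,u,v,z))
for n,a,b in (('round',(207,236),(241,348)),('obl',(217,272),(295,360)),('sq',(226,307),(351,371))):
    p=tri(ray(*T,*a),ray(*S,*b));print(n,p)
# rack mask corners in top
im=np.load('top0.npy');hsv=cv2.cvtColor(im,cv2.COLOR_RGB2HSV)
sub=(im.min(2)>60).astype(np.uint8);sub[:, :170]=0;sub[:,260:]=0;sub[:205]=0;sub[345:]=0
n,l,st,ce=cv2.connectedComponentsWithStats(sub)
k=1+st[1:,4].argmax();pts=np.argwhere(l==k)[:,::-1].astype(np.float32)
r=cv2.minAreaRect(pts);print(r,cv2.boxPoints(r),st[k])
for p in cv2.boxPoints(r): print(onz(*T,*p,.03))
w,Rw,tw=cam('wrist');o=env.get_obs()
Rt=Ro.from_euler('xyz',o['tool_rot'],degrees=True).as_matrix()
print('wristcam in tool',Rt.T@(-Rw.T@tw-o['tool_pos']));print(Rt.T@Rw.T,w['fx'],w['cx'],w['k1'])
```

```text
rj [ 0.474  -0.1147  0.055 ]
sj [ 0.5361 -0.3189  0.055 ]
cuv [ 0.493  -0.1956  0.05  ]
round (array([0.5995, 0.2937, 0.061 ]), np.float64(0.004047045735284847))
obl (array([0.5158, 0.2698, 0.0614]), np.float64(0.00137728577569891))
sq (array([0.4347, 0.247 , 0.0645]), np.float64(0.0039490394666387455))
((214.5, 274.5), (139.0, 89.0), 90.0) [[170. 205.]
 [259. 205.]
 [259. 344.]
 [170. 344.]] [  170   205    90   140 11616]
[0.6811 0.3938 0.03  ]
[0.6814 0.1748 0.03  ]
[0.3423 0.1715 0.03  ]
[0.3437 0.3846 0.03  ]
wristcam in tool [ 0.0772 -0.0005 -0.1621]
[[ 0.0013 -0.9593 -0.2823]
 [ 1.      0.0013  0.0005]
 [-0.0001 -0.2823  0.9593]] 381.60318247657204 324.9811298632452 -0.06363495944235265
```

```bash
cat >> h.py <<'E'
np.set_printoptions(precision=4,suppress=True)
def frame(psi,tilt=35):
    p=np.radians(psi);xr=np.array([np.cos(p),np.sin(p),0]);yr=np.array([-xr[1],xr[0],0]);z=np.array([0,0,1.])
    a=np.radians(tilt);lz=np.cos(a)*z-np.sin(a)*xr
    y=-yr;zz=-lz;return np.c_[np.cross(y,zz),y,zz],lz   # tool R, lid z
def down(yaw): return Ro.from_euler('xyz',[180,0,yaw],degrees=True).as_matrix()
def cur():
    o=env.get_obs();return np.array(o['tool_pos']),Ro.from_euler('xyz',o['tool_rot'],degrees=True).as_matrix(),o
def go(P,Rg):
    p,R,o=cur();d=R.T@(np.asarray(P)-p);rv=Ro.from_matrix(R.T@Rg).as_rotvec()
    n=max(1,int(np.ceil(max(np.linalg.norm(d)/.05,np.degrees(np.linalg.norm(rv))/8))))
    print('slide(now axes)',d/.5,'| after turn',(Rg.T@(np.asarray(P)-p))/.5,'mm',np.linalg.norm(d)*1e3)
    print('turn',rv/np.pi,'deg',np.degrees(np.linalg.norm(rv)),'rows',n,'t',o['time_s'])
E
python3 - <<'E'
from h import *
Rg,lz=frame(105.8);P=np.array([.4347,.247,.0645])+.1*lz
print(P);go(P,Rg)
E
```

```text
[0.4503 0.1918 0.1464]
slide(now axes) [-0.7342 -0.6514  0.1515] | after turn [-0.8655  0.2422 -0.4226] mm 496.5870371789724
turn [-0.0952  0.1789  0.3003] deg 65.20612308395043 rows 10 t 0.1
```

Request:
{"method": "step_arm", "body": {"rows": [{"angular": [-0.0136,0.0256,0.0429],"slide": [0,0,0],"jaw": 1},{"angular": [-0.0136,0.0256,0.0429],"slide": [0,0,0],"jaw": 1},{"angular": [-0.0136,0.0256,0.0429],"slide": [0,0,0],"jaw": 1},{"angular": [-0.0136,0.0256,0.0429],"slide": [0,0,0],"jaw": 1},{"angular": [-0.0136,0.0256,0.0429],"slide": [0,0,0],"jaw": 1},{"angular": [-0.0136,0.0256,0.0429],"slide": [0,0,0],"jaw": 1},{"angular": [-0.0136,0.0256,0.0429],"slide": [0,0,0],"jaw": 1}]}}

```text
time_s: 0.98
tool_pos: [0.2049, 0.6166, 0.2222]
tool_rot: [-179.9, -35.2, 105.4]
force: [0.5, -0.3, -0.3]
grip_width: 0.0868
grasp_force: 0.0
```

Request:
{"method": "step_arm", "body": {"rows": [{"angular": [0,0,0],"slide": [-0.086,0.024,-0.042],"jaw": 1},{"angular": [0,0,0],"slide": [-0.086,0.024,-0.042],"jaw": 1},{"angular": [0,0,0],"slide": [-0.086,0.024,-0.042],"jaw": 1},{"angular": [0,0,0],"slide": [-0.086,0.024,-0.042],"jaw": 1},{"angular": [0,0,0],"slide": [-0.086,0.024,-0.042],"jaw": 1},{"angular": [0,0,0],"slide": [-0.086,0.024,-0.042],"jaw": 1},{"angular": [0,0,0],"slide": [-0.086,0.024,-0.042],"jaw": 1},{"angular": [0,0,0],"slide": [-0.086,0.024,-0.042],"jaw": 1},{"angular": [0,0,0],"slide": [-0.086,0.024,-0.042],"jaw": 1},{"angular": [0,0,0],"slide": [-0.086,0.024,-0.042],"jaw": 1}]}}

```text
time_s: 2.22
tool_pos: [0.449, 0.1937, 0.1466]
tool_rot: [180.0, -35.1, 105.8]
force: [1.3, -0.1, 0.3]
grip_width: 0.0872
grasp_force: 0.0
```

Run:
```python
from h import *
Rg,lz=frame(105.8);P=np.array([.4347,.247,.0645])+.1*lz
go(P,Rg);p,R,o=cur();print(p,o['tool_rot'],o['qpos'],o['force'])
import pickle
W=cam('wrist');im=env.read_camera('wrist');np.save('w1.npy',im);pickle.dump(W,open('w1.pkl','wb'));save(im,'w1.png')
```

```text
slide(now axes) [-0.0037  0.0016 -0.0022] | after turn [-0.0037  0.0016 -0.0022] mm 2.2947826041742423
turn [ 0.0002 -0.0007  0.0001] deg 0.13931045332641254 rows 1 t 2.225
[0.449  0.1937 0.1466] [179.9565 -35.1347 105.8253] [-30.731    8.5389  31.1893 113.8323 -39.5969  74.6542  32.7032] [ 1.264  -0.0629  0.2711]
```

View pics/w1.png

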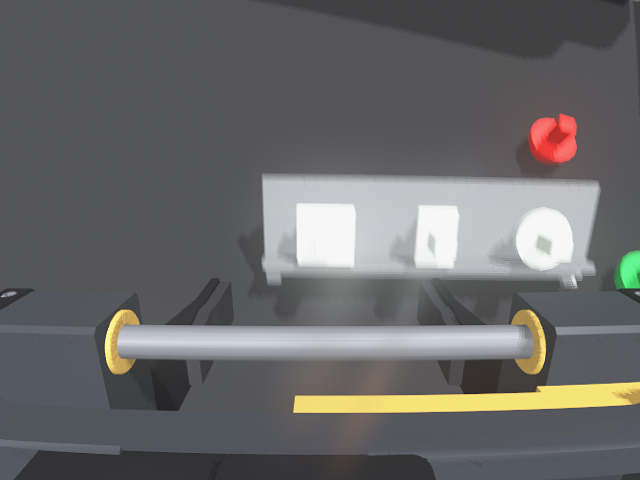

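The wrist view shows the square lid at (325,235) with its full square flange. The narrow oblong is at (437,236), the white round lid at (545,240), and red and green are outside the rack. The square lid is confirmed as the choice.

Run:
```python
from h import *
import pickle
im=np.load('w1.npy');W=pickle.load(open('w1.pkl','rb'))
g=im.min(2);print(g[235,285:375:3],g[190:280:4,325],g[240,505:585:4])
sub=(g>205).astype(np.uint8);sub[:190]=0;sub[280:]=0;sub[:,:270]=0
n,l,st,ce=cv2.connectedComponentsWithStats(sub)
for i in range(1,n):
    if st[i,4]>300:
        c=cv2.findContours((l==i).astype(np.uint8),0,2)[0][0];r=cv2.minAreaRect(c);print(st[i],ce[i],r)
big=cv2.resize(im[180:290,260:600],None,fx=2.35,fy=2.35,interpolation=cv2.INTER_CUBIC)
gg=big.astype(float);big=np.clip((gg-120)*1.9,0,255).astype(np.uint8)
save(big,'w1c.png')
```

```text
[177 183 182 172 242 247 247 247 247 246 246 247 247 247 247 247 247 247
 247 247 247 247 247 240 203 202 202 202 201 201] [196 196 197 196 242 247 247 247 247 247 247 247 247 247 247 247 246 246
 230 200 171 148 119] [187 173 172 246 247 247 247 246 205 190 191 216 246 247 247 247 247 190
 191 190]
[ 296  203   61   65 3738] [325.8395 233.9708] ((326.0, 235.0), (64.0, 60.0), 90.0)
[ 415  205   45   63 2502] [436.8157 235.514 ] ((436.8208312988281, 235.6880645751953), (42.04001235961914, 63.52564239501953), 3.814074993133545)
[ 516  207   58   63 2709] [544.5009 238.0078] ((544.5, 238.0), (62.0, 57.0), 90.0)
```

View pics/w1c.png

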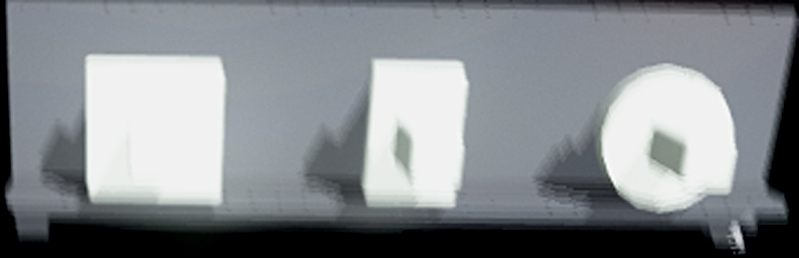

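Run:
```python
from h import *
import pickle
W=pickle.load(open('w1.pkl','rb'));Rg,lz=frame(105.8)
p,R,o=cur()
def hit(u,v,d):  # plane at lid-z distance d below camera
    oo,dd=ray(*W,u,v);return oo+dd*(d/-(dd@lz))
from scipy.optimize import brentq
f=lambda d:np.linalg.norm(hit(325.3,236,d)-hit(544.3,238.7,d))-.17
d=brentq(f,.1,.6);s,r,ob=hit(325.3,235.5,d),hit(544.3,238.7,d),hit(436.5,236,d);a=r-s
print('d',d,'sq',s,'rd',r,'ob',ob,'axis deg',np.degrees(np.arctan2(a[1],a[0])),a)
for q in ((297,235),(353.6,235),(325,204),(325,266.5),(515.7,238),(572.8,238),(544,207.7),(544,269.8)): print(q,R.T@(hit(*q,d)-s)*1e3)
T=cam('top');S=cam('side')
for X in (s,r): print('post top proj',proj(*T,X+.024*lz),proj(*S,X+.024*lz), 'flange',proj(*T,X),proj(*S,X))
```

```text
d 0.2781654593730051 sq [0.4315 0.2561 0.0509] rd [0.5956 0.3006 0.0496] ob [0.5131 0.2789 0.0508] axis deg 15.180173712339766 [ 0.1641  0.0445 -0.0013]
(297, 235) [  0.2232 -21.4345  -0.1352]
(353.6, 235) [ 0.5655 21.428   0.1321]
(325, 204) [24.2162 -0.4191 -0.0983]
(325, 266.5) [-24.9913  -0.0292   0.0985]
(515.7, 238) [ -0.7866 146.8844   0.9236]
(572.8, 238) [ -0.4076 193.2819   1.2129]
(544, 207.7) [ 23.2793 165.6201   0.946 ]
(544, 269.8) [-26.9075 174.2729   1.1985]
post top proj [227.0374 306.1033] [353.5336 366.5474] flange [222.8643 307.291 ] [351.1645 381.7233]
post top proj [209.426  236.4787] [241.4524 341.8505] flange [205.5992 238.7927] [240.2159 356.5105]
```

Run:
```python
from h import *
import pickle
W=cam('wrist');p,R,o=cur();im=env.read_camera('wrist');np.save('w2.npy',im);pickle.dump(W,open('w2.pkl','wb'))
print(p,o['tool_rot'],W[0]['fx'],W[0]['fy'],W[0]['cx'],W[0]['cy'])
p,R,o=cur();print(p)
big=cv2.resize(im[190:280,270:590],None,fx=2.5,fy=2.5,interpolation=cv2.INTER_CUBIC).astype(float)
big=np.clip((big-120)*1.9,0,255).astype(np.uint8)
s=np.load('side0.npy')[325:425,190:400];s=cv2.resize(s,(800,381),interpolation=cv2.INTER_CUBIC)
t=np.load('top0.npy')[215:340,175:250];t=cv2.resize(t,None,fx=3,fy=3,interpolation=cv2.INTER_CUBIC)
save(np.vstack([big[:215],s]),'w2c.png')
g=im.min(2);sub=(g>225).astype(np.uint8);sub[:190]=0;sub[280:]=0;sub[:,:270]=0
n,l,st,ce=cv2.connectedComponentsWithStats(sub)
for i in range(1,n):
    if st[i,4]>300: print(st[i],ce[i])
```

```text
[0.4528 0.187  0.1449] [179.8954 -34.7729 105.3563] 381.60318247657204 381.60318247657204 324.9811298632452 238.85145882516755
[0.4514 0.1896 0.1454]
[ 292  192   59   57 3255] [321.1521 219.5524]
[ 411  193   43   57 2030] [431.9655 219.9951]
[ 511  194   56   57 2143] [538.881  221.6888]
```

View pics/w2c.png

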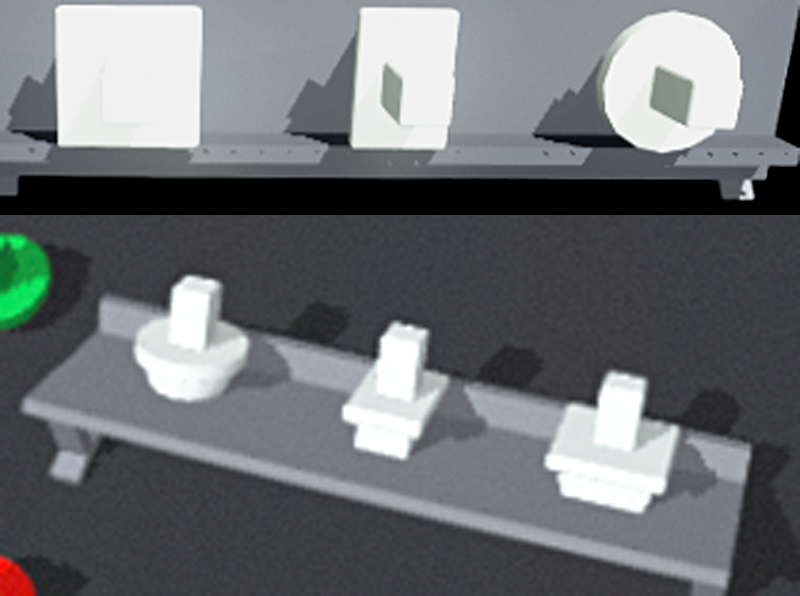

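Run:
```python
from h import *
import pickle
W=pickle.load(open('w2.pkl','rb'));Rg,lz=frame(105.5);S=cam('side');T=cam('top')
sh=lambda r:(r[0]-.024*lz,r[1])
wr={'sq':(321.6,221),'rd':(538.9,222.6),'ob':(431.5,221)};sd={'sq':(354.6,368.3),'rd':(241.7,342.8),'ob':(296.2,356)}
D={}
for k in wr:
    X,e=tri(ray(*W,*wr[k]),sh(ray(*S,*sd[k])));D[k]=X;print(k,X,e,'top flange',proj(*T,X),'posttop',proj(*T,X+.024*lz))
for a,b in (('rd','sq'),('ob','sq')):
    v=D[a]-D[b];print(np.linalg.norm(v),np.degrees(np.arctan2(v[1],v[0])),v[2])
def hit(u,v,X,q):
    oo,dd=ray(*W,u,v);return Rg.T@(oo+dd*((X-oo)@lz)/(dd@lz)-X)*1e3
for q in ((292.4,221),(350.8,221),(321,192),(321,249.2)): print(hit(*q,D['sq'],0))
a,b=(hit(294,192,D['sq'],0)-hit(349,192,D['sq'],0)),0
im=np.load('w2.npy').min(2)
# edge line of square flange bottom & rack ledge direction
ys=[]
for u in range(297,347,4):
    col=cv2.GaussianBlur(im,(3,3),0)[240:262,u].astype(int);ys.append((u,240+np.argmin(np.diff(col))+.5))
ys=np.array(ys);m,c=np.polyfit(ys[:,0],ys[:,1],1);print('slope',np.degrees(np.arctan(m)),ys[:,1])
e=hit(300,m*300+c,D['sq'],0)-hit(345,m*345+c,D['sq'],0);print('yaw err of edge vs frame',np.degrees(np.arctan2(e[0],e[1])))
```

```text
sq [0.4298 0.2583 0.0512] 0.0017807404035343078 top flange [221.8916 308.0369] posttop [226.0582 306.891 ]
rd [0.5935 0.3024 0.0512] 3.268952077627292e-05 top flange [204.6659 239.5945] posttop [208.4912 237.3192]
ob [0.5115 0.2811 0.0509] 0.00019863371743392906 top flange [212.9429 273.6371] posttop [216.9307 271.9207]
0.16956164123824927 15.090301416425454 3.909489486864093e-07
0.08490373207967507 15.606478840109899 -0.0003611946476106964
[  0.1233 -21.3156  -0.    ]
[ 0.051  23.0931 -0.    ]
[22.3032  0.5153 -0.    ]
[-22.4693   0.343   -0.    ]
slope 0.31480880738910066 [248.5 248.5 247.5 248.5 248.5 248.5 248.5 248.5 248.5 248.5 248.5 248.5
 248.5]
yaw err of edge vs frame 179.56830443252898
```

Run:
```python
from h import *
Rg,lz=frame(105.2);F=np.array([.4298,.2583,.0512])
p,R,o=cur();print(p,o['tool_rot'])
go(F+.0025*lz,Rg)
```

```text
[0.4514 0.1896 0.1454] [-179.9771  -34.8915  105.2839]
slide(now axes) [ 0.0103 -0.0054  0.2318] | after turn [ 0.0098 -0.0057  0.2318] mm 116.05991508593478
turn [-0.0004  0.0006  0.0004] deg 0.14674783508973177 rows 3 t 2.325
```

Request:
{"method": "step_arm", "body": {"rows": [{"angular": [0,0,0],"slide": [0.005,-0.003,0.06],"jaw": 0.6},{"angular": [0,0,0],"slide": [0.005,-0.003,0.06],"jaw": 0.6},{"angular": [0,0,0],"slide": [0,0,0.04],"jaw": 0.6},{"angular": [0,0,0],"slide": [0,0,0.02],"jaw": 0.6},{"angular": [0,0,0],"slide": [0,0,0],"jaw": 0.6},{"angular": [0,0,0],"slide": [0,0,0],"jaw": 0.6}]}}

```text
time_s: 3.08
tool_pos: [0.4313, 0.2477, 0.0768]
tool_rot: [179.9, -35.1, 105.8]
force: [0.4, 0.1, 0.4]
grip_width: 0.0524
grasp_force: 0.0
```

Run:
```python
from h import *
Rg,lz=frame(105.2);F=np.array([.4298,.2583,.0512])
go(F+.0025*lz,Rg)
```

```text
slide(now axes) [-0.012   0.0027  0.0492] | after turn [-0.0119  0.0026  0.0492] mm 25.36609577962146
turn [-0.0013 -0.0007  0.0028] deg 0.5716741145326918 rows 1 t 3.075
```

Request:
{"method": "step_arm", "body": {"rows": [{"angular": [-0.0013,-0.0007,0.0028],"slide": [-0.012,0.003,0.025],"jaw": 0.6},{"angular": [0,0,0],"slide": [0,0,0.014],"jaw": 0.6},{"angular": [0,0,0],"slide": [0,0,0],"jaw": 0.6},{"angular": [0,0,0],"slide": [0,0,0],"jaw": 0.6}]}}

```text
time_s: 3.58
tool_pos: [0.4303, 0.2546, 0.0568]
tool_rot: [-179.9, -35.0, 105.2]
force: [0.2, -0.6, 0.2]
grip_width: 0.0524
grasp_force: 0.0
```

Run:
```python
from h import *
import pickle
Rg,lz=frame(105.2);F=np.array([.4298,.2583,.0512])
go(F+.0025*lz,Rg);print(env.get_obs()['joint_velocities'])
W=cam('wrist');im=env.read_camera('wrist');np.save('w3.npy',im);pickle.dump(W,open('w3.pkl','wb'));save(im,'w3.png')
go(F+.0025*lz,Rg)
```

```text
slide(now axes) [-0.0003  0.0011  0.0085] | after turn [-0.0003  0.0011  0.0085] mm 4.262808318689165
turn [-0.0005 -0.      0.    ] deg 0.08777789182769397 rows 1 t 3.575
[ 0.015  -0.2593  0.1385 -0.1557  0.0538  0.0819  0.0482]
slide(now axes) [-0.0003  0.0008  0.0088] | after turn [-0.0002  0.0008  0.0088] mm 4.427316907707748
turn [-0.0004 -0.      0.    ] deg 0.06715835450284645 rows 1 t 3.625
```

View pics/w3.png

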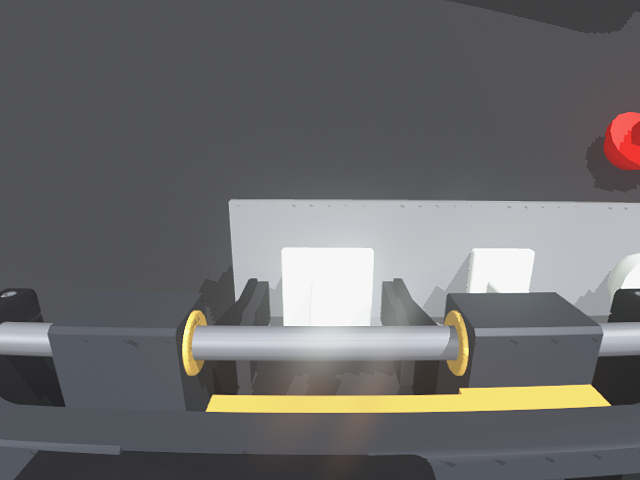

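The fingers straddle the square lid: flange columns 283–373, top edge row 248. I'll check the x-centring from that edge.

Run:
```python
from h import *
import pickle
W=pickle.load(open('w3.pkl','rb'));p,R,o=cur()
im=np.load('w3.npy').min(2);print(im[240:256,300],im[240:256,350],im[270,278:288],im[270,368:378])
for dz in (.004,.0065,.009,.015):
    P=p+R[:,2]*dz
    f=lambda u,v:(lambda r:R.T@(r[0]+r[1]*((P-r[0])@R[:,2])/(r[1]@R[:,2])-p)*1e3)(ray(*W,u,v))
    print(dz,f(282.5,270),f(373.3,270),f(327,248.5))
```

```text
[197 197 195 196 196 197 194 226 248 248 247 247 247 247 247 247] [201 202 202 203 204 204 204 216 247 248 247 247 247 247 247 247] [196 197 194 205 236 247 247 247 247 247] [247 247 247 248 245 221 205 204 205 204]
0.004 [ 12.9551 -19.9906   4.    ] [13.0146 22.3213  4.    ] [23.5118  0.7175  4.    ]
0.0065 [ 11.9919 -20.2897   6.5   ] [12.0523 22.6584  6.5   ] [22.7073  0.7298  6.5   ]
0.009 [ 11.0287 -20.5887   9.    ] [11.09   22.9955  9.    ] [21.9028  0.7421  9.    ]
0.015 [  8.717  -21.3065  15.    ] [ 8.7804 23.8046 15.    ] [19.972   0.7716 15.    ]
```

Request:
{"method": "step_arm", "body": {"rows": [{"angular": [0,0,0],"slide": [-0.002,0.002,0.01],"jaw": 0.6},{"angular": [0,0,0],"slide": [0,0,0],"jaw": 0.6},{"angular": [0,0,0],"slide": [0,0,0],"jaw": 0},{"angular": [0,0,0],"slide": [0,0,0],"jaw": 0},{"angular": [0,0,0],"slide": [0,0,0],"jaw": 0},{"angular": [0,0,0],"slide": [0,0,0],"jaw": 0},{"angular": [0,0,0],"slide": [0,0,0],"jaw": 0}], "newtons": 20}}

```text
time_s: 4.5
tool_pos: [0.4307, 0.2567, 0.0522]
tool_rot: [-179.9, -35.0, 105.2]
force: [0.6, -0.8, 0.3]
grip_width: 0.0148
grasp_force: 20.0
```

Request:
{"method": "step_arm", "body": {"rows": [{"angular": [0,0,0],"slide": [0,0,-0.02],"jaw": 0},{"angular": [0,0,0],"slide": [0,0,-0.06],"jaw": 0},{"angular": [0,0,0],"slide": [0,0,-0.08],"jaw": 0},{"angular": [0,0,0],"slide": [0,0,-0.08],"jaw": 0}]}}

```text
time_s: 5.0
tool_pos: [0.449, 0.1891, 0.1517]
tool_rot: [-179.9, -35.0, 105.2]
force: [1.1, 1.2, -0.7]
grip_width: 0.0147
grasp_force: 20.0
```

Run:
```python
from h import *
Rg=down(59);go(np.array([.536,-.319,.2])-.05*Rg[:,0],Rg)
print(env.get_obs()['tool_pos'])
```

```text
slide(now axes) [-0.8423 -0.1713 -0.707 ] | after turn [-0.8815  0.6726 -0.0965] mm 556.4853688262044
turn [-0.0787 -0.1834  0.2485] deg 57.36958426708585 rows 12 t 5.0
[0.449  0.1891 0.1517]
```

Request:
{"method": "step_arm", "body": {"rows": [{"angular": [-0.0131,-0.0306,0.0414],"slide": [0,0,0],"jaw": 0},{"angular": [-0.0131,-0.0306,0.0414],"slide": [0,0,0],"jaw": 0},{"angular": [-0.0131,-0.0306,0.0414],"slide": [0,0,0],"jaw": 0},{"angular": [-0.0131,-0.0306,0.0414],"slide": [0,0,0],"jaw": 0},{"angular": [-0.0131,-0.0306,0.0414],"slide": [0,0,0],"jaw": 0},{"angular": [-0.0131,-0.0306,0.0414],"slide": [0,0,0],"jaw": 0},{"angular": [0,0,0],"slide": [0,0,-0.05],"jaw": 0},{"angular": [0,0,0],"slide": [0,0,-0.0465],"jaw": 0}]}}

```text
time_s: 6.0
tool_pos: [0.4487, 0.1901, 0.1995]
tool_rot: [-180.0, 0.0, 59.1]
force: [0.0, 0.5, -0.4]
grip_width: 0.0149
grasp_force: 20.0
```

Request:
{"method": "step_arm", "body": {"rows": [{"angular": [0,0,0],"slide": [-0.06,0.0457,0],"jaw": 0},{"angular": [0,0,0],"slide": [-0.09,0.0686,0],"jaw": 0},{"angular": [0,0,0],"slide": [-0.095,0.0725,0],"jaw": 0},{"angular": [0,0,0],"slide": [-0.095,0.0725,0],"jaw": 0},{"angular": [0,0,0],"slide": [-0.095,0.0725,0],"jaw": 0},{"angular": [0,0,0],"slide": [-0.095,0.0725,0],"jaw": 0},{"angular": [0,0,0],"slide": [-0.095,0.0725,0],"jaw": 0},{"angular": [0,0,0],"slide": [-0.09,0.0686,0],"jaw": 0},{"angular": [0,0,0],"slide": [-0.085,0.065,0],"jaw": 0},{"angular": [0,0,0],"slide": [-0.0815,0.0622,0],"jaw": 0}]}}

```text
time_s: 7.25
tool_pos: [0.5107, -0.3625, 0.199]
tool_rot: [-180.0, -0.0, 59.0]
force: [0.8, 0.2, 0.1]
grip_width: 0.0148
grasp_force: 20.0
```

Request:
{"method": "step_arm", "body": {"rows": [{"angular": [0,0,0],"slide": [0,0,0],"jaw": 0},{"angular": [0,0,0],"slide": [0,0,0],"jaw": 0},{"angular": [0,0,0],"slide": [0,0,0],"jaw": 0}]}}

```text
time_s: 7.62
tool_pos: [0.5115, -0.3588, 0.1987]
tool_rot: [-180.0, -0.1, 59.2]
force: [1.2, -0.3, -0.4]
grip_width: 0.0145
grasp_force: 20.0
```

Run:
```python
from h import *
import pickle
Rg=down(59);go(np.array([.536,-.319,.2])-.05*Rg[:,0],Rg)
W=cam('wrist');p=cur();im=env.read_camera('wrist');np.save('w4.npy',im);pickle.dump((W,p),open('w4.pkl','wb'));save(im,'w4.png')
print(p[2]['tool_rot'],p[2]['qpos'],p[2]['grip_width'])
```

```text
slide(now axes) [-0.0065  0.0011 -0.0026] | after turn [-0.0065  0.0011 -0.0026] mm 3.5614750846164984
turn [-0.0002 -0.0005  0.0011] deg 0.22168529849523674 rows 1 t 7.625
[-179.9667   -0.0907   59.1995] [ -6.2931  20.9302  49.5742  90.3694 -16.3397  76.3061  14.5251] 0.01450450607667797
```

View pics/w4.png

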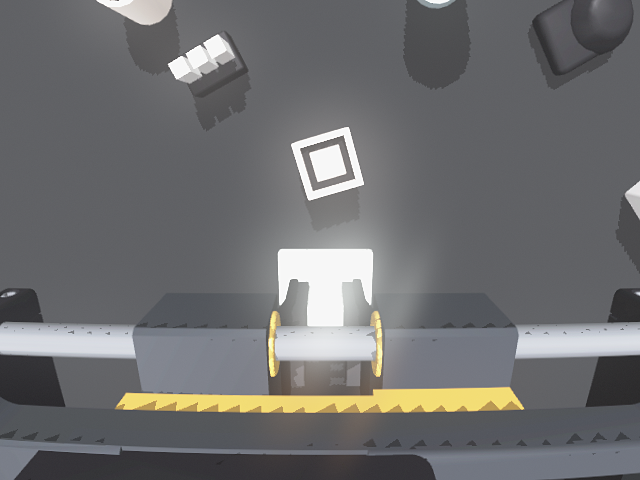

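The wrist view shows the held lid flange spanning columns 278–372 with its top edge at row 249. The square jar's mouth is at (328,163), turned roughly 14° in the image.

Run:
```python
from h import *
import pickle
W,(p,R,o)=pickle.load(open('w4.pkl','rb'));im=np.load('w4.npy');g=im.min(2)
m=(g>200).astype(np.uint8);m[210:]=0;m[:110]=0;m[:,:270]=0;m[:,390:]=0
n,l,st,ce=cv2.connectedComponentsWithStats(m)
cs,h=cv2.findContours(m,cv2.RETR_CCOMP,cv2.CHAIN_APPROX_NONE)
for c,hh in zip(cs,h[0]):
    if cv2.contourArea(c)<200: continue
    b=cv2.boxPoints(cv2.minAreaRect(c));z=.055 if cv2.contourArea(c)>1500 else .048
    P=np.array([onz(*W,*q,z) for q in b]);e=np.diff(P[[0,1,2,3,0]],axis=0)
    print(cv2.contourArea(c),hh[3],'ctr',P.mean(0),'sides',np.linalg.norm(e,axis=1)*1e3,'ang',np.degrees(np.arctan2(e[:,1],e[:,0]))%90)
print(g[244:254,300],g[244:254,350],g[280,272:284],g[280,366:378])
for dz in (-.003,.0,.004):
    P=p+R[:,2]*dz
    f=lambda u,v:(lambda r:R.T@(r[0]+r[1]*((P-r[0])@R[:,2])/(r[1]@R[:,2])-p)*1e3)(ray(*W,u,v))
    print(dz,f(278.3,275),f(372.5,275),f(325,249.3),f(284,254),f(366,254))
# flange top-edge slope
ys=[(u,245+np.argmax(np.diff(g[245:255,u].astype(int)))) for u in range(288,364,5)];print(np.array(ys)[:,1])
```

```text
876.0 -1 ctr [ 0.5388 -0.3175  0.048 ] sides [24.4865 24.4565 24.9658 24.5924] ang [75.3581 76.481  75.6808 75.3589]
3471.0 -1 ctr [ 0.5387 -0.3176  0.055 ] sides [47.0106 47.1004 48.8481 47.6139] ang [74.9721 76.7777 75.6003 74.5502]
2100.5 1 ctr [ 0.539  -0.3174  0.055 ] sides [37.0113 36.5121 38.1234 36.8338] ang [75.5818 77.1047 76.0842 75.3637]
[142 143 144 141 158 248 249 248 247 247] [164 165 167 166 181 247 248 248 247 247] [134 135 136 136 136 132 206 252 248 247 247 247] [247 247 247 247 249 251 174 161 162 159 158 156]
-0.003 [ 13.4051 -20.4371  -3.    ] [13.4595 21.7414 -3.    ] [25.5312  0.4563 -3.    ] [ 23.3303 -17.5846  -3.    ] [23.3774 18.5033 -3.    ]
0.0 [ 12.2044 -20.8294  -0.    ] [12.2598 22.1443 -0.    ] [24.5591  0.4579 -0.    ] [ 22.3167 -17.9231  -0.    ] [22.3647 18.8452 -0.    ]
0.004 [ 10.6035 -21.3526   4.    ] [10.6602 22.6816  4.    ] [23.263   0.4601  4.    ] [ 20.9653 -18.3745   4.    ] [21.0145 19.301   4.    ]
[248 248 248 248 248 248 248 248 248 248 248 248 248 248 248 248]
```

Run:
```python
from h import *
import pickle
W,(p,R,o)=pickle.load(open('w4.pkl','rb'))
Rg=down(75.6);J=np.array([.5389,-.3175,0])-R[:,1]*.00066+Rg[:,0]*.0005;J[2]=.09
print(J);go(J,Rg)
```

```text
[ 0.5385 -0.3167  0.09  ]
slide(now axes) [0.0996 0.0032 0.2177] | after turn [0.095  0.0312 0.2175] mm 119.704106187589
turn [-0.     -0.0005 -0.091 ] deg 16.38695854302199 rows 3 t 7.675
```

Request:
{"method": "step_arm", "body": {"rows": [{"angular": [0,0,-0.0455],"slide": [0,0,0],"jaw": 0},{"angular": [0,0,-0.0455],"slide": [0,0,0],"jaw": 0},{"angular": [0,0,0],"slide": [0.05,0.016,0.03],"jaw": 0},{"angular": [0,0,0],"slide": [0.045,0.015,0.06],"jaw": 0},{"angular": [0,0,0],"slide": [0,0,0.07],"jaw": 0},{"angular": [0,0,0],"slide": [0,0,0.055],"jaw": 0},{"angular": [0,0,0],"slide": [0,0,0],"jaw": 0},{"angular": [0,0,0],"slide": [0,0,0],"jaw": 0},{"angular": [0,0,0],"slide": [0,0,0],"jaw": 0}]}}

```text
time_s: 8.8
tool_pos: [0.5388, -0.3189, 0.0928]
tool_rot: [179.9, 0.0, 75.5]
force: [0.4, -0.7, -0.5]
grip_width: 0.0147
grasp_force: 20.0
```

Run:
```python
from h import *
go([.5385,-.3167,.075],down(75.6));o=env.get_obs();print(o['tool_pos'],o['force'],o['joint_velocities'])
```

```text
slide(now axes) [ 0.004  -0.0017  0.0356] | after turn [ 0.004  -0.0016  0.0356] mm 17.919178962394184
turn [ 0.0008  0.     -0.0007] deg 0.1893726814698602 rows 1 t 8.8
[ 0.5388 -0.3189  0.0928] [ 0.3534 -0.6639 -0.5315] [ 0.2579  0.1816 -0.0837  0.2352 -0.0408 -0.1399  0.1825]
```

Request:
{"method": "step_arm", "body": {"rows": [{"angular": [0,0,0],"slide": [0.004,-0.0016,0],"jaw": 0},{"angular": [0,0,0],"slide": [0,0,0.01],"jaw": 0},{"angular": [0,0,0],"slide": [0,0,0.01],"jaw": 0},{"angular": [0,0,0],"slide": [0,0,0],"jaw": 0},{"angular": [0,0,0],"slide": [0,0,0],"jaw": 0}]}}

```text
time_s: 9.43
tool_pos: [0.5374, -0.3164, 0.0809]
tool_rot: [-180.0, -0.0, 75.4]
force: [-0.4, -0.2, -0.7]
grip_width: 0.0148
grasp_force: 20.0
```

Run:
```python
from h import *
go([.5385,-.3167,.075],down(75.6));o=env.get_obs();print(o['tool_pos'],o['force'],o['joint_velocities'])
W=cam('wrist');im=env.read_camera('wrist');s=env.read_camera('side')
T=cam('side');u,v=map(int,proj(*T,[.5385,-.3167,.07]))
a=cv2.resize(im[130:330,190:470],(560,400));b=cv2.resize(s[v-30:v+45,u-30:u+30],(240,300),interpolation=2)
c=np.zeros((400,800,3),np.uint8);c[:,:560]=a;c[:300,560:]=b;save(c,'w5.png')
```

```text
slide(now axes) [-0.0001  0.0023  0.0117] | after turn [-0.0001  0.0023  0.0117] mm 5.982885391044542
turn [-0.0002 -0.     -0.0008] deg 0.15692905975128896 rows 1 t 9.425
[ 0.5374 -0.3164  0.0809] [-0.3593 -0.1948 -0.7018] [-0.0343 -0.1593  0.0212 -0.1803 -0.0563 -0.0201 -0.0989]
```

View pics/w5.png

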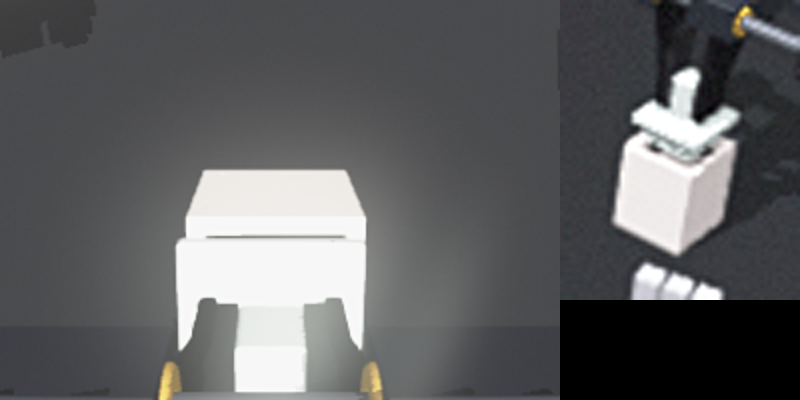

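The lid sits over the mouth and is about 1 mm short in tool y, which matches the pose residual. I'll correct that and descend gently.

Request:
{"method": "step_arm", "body": {"rows": [{"angular": [0,0,0],"slide": [0,0.0023,0],"jaw": 0},{"angular": [0,0,0],"slide": [0,0,0.006],"jaw": 0},{"angular": [0,0,0],"slide": [0,0,0.006],"jaw": 0},{"angular": [0,0,0],"slide": [0,0,0],"jaw": 0},{"angular": [0,0,0],"slide": [0,0,0],"jaw": 0}]}}

```text
time_s: 10.15
tool_pos: [0.5385, -0.3166, 0.075]
tool_rot: [-180.0, -0.0, 75.5]
force: [-0.0, 0.1, -0.4]
grip_width: 0.015
grasp_force: 20.0
```

Run:
```python
from h import *
go([.5385,-.3167,.069],down(75.6));o=env.get_obs();print(o['tool_pos'],o['force'],o['wrist_torque'])
```

```text
slide(now axes) [-0.0001 -0.      0.0119] | after turn [-0.0001 -0.      0.0119] mm 5.9507281627680655
turn [-0.0002 -0.     -0.0008] deg 0.15119573115982424 rows 1 t 10.15
[ 0.5385 -0.3166  0.075 ] [-0.0269  0.1106 -0.4423] [-0.1181  0.0554  0.0101]
```

Request:
{"method": "step_arm", "body": {"rows": [{"angular": [0,0,0],"slide": [0,0,0.004],"jaw": 0},{"angular": [0,0,0],"slide": [0,0,0.004],"jaw": 0},{"angular": [0,0,0],"slide": [0,0,0],"jaw": 0},{"angular": [0,0,0],"slide": [0,0,0],"jaw": 0}]}}

```text
time_s: 10.65
tool_pos: [0.5386, -0.3166, 0.071]
tool_rot: [-180.0, -0.0, 75.5]
force: [-0.2, 0.3, -0.3]
grip_width: 0.0147
grasp_force: 20.0
```

Request:
{"method": "step_arm", "body": {"rows": [{"angular": [0,0,0],"slide": [0,0,0.002],"jaw": 0},{"angular": [0,0,0],"slide": [0,0,0.002],"jaw": 0},{"angular": [0,0,0],"slide": [0,0,0],"jaw": 0}]}}

```text
time_s: 11.02
tool_pos: [0.5387, -0.3167, 0.0695]
tool_rot: [-180.0, -0.0, 75.5]
force: [-1.7, 0.8, 3.2]
grip_width: 0.0148
grasp_force: 20.0
```

Seal contact came at 0.0695, so flush should be near 0.0645. I'll press in small steps.

Request:
{"method": "step_arm", "body": {"rows": [{"angular": [0,0,0],"slide": [0,0,0.002],"jaw": 0},{"angular": [0,0,0],"slide": [0,0,0.002],"jaw": 0},{"angular": [0,0,0],"slide": [0,0,0.002],"jaw": 0},{"angular": [0,0,0],"slide": [0,0,0],"jaw": 0}], "newtons": 35}}

```text
time_s: 11.52
tool_pos: [0.5387, -0.3167, 0.0665]
tool_rot: [-180.0, -0.0, 75.5]
force: [-1.6, 1.0, 5.5]
grip_width: 0.0146
grasp_force: 35.0
```

Request:
{"method": "step_arm", "body": {"rows": [{"angular": [0,0,0],"slide": [0,0,0.002],"jaw": 0},{"angular": [0,0,0],"slide": [0,0,0],"jaw": 0},{"angular": [0,0,0],"slide": [0,0,0],"jaw": 0}]}}

```text
time_s: 11.9
tool_pos: [0.5387, -0.3167, 0.0654]
tool_rot: [-180.0, -0.0, 75.5]
force: [-1.2, 1.0, 5.0]
grip_width: 0.0146
grasp_force: 35.0
```

Request:
{"method": "step_arm", "body": {"rows": [{"angular": [0,0,0],"slide": [0,0,0.002],"jaw": 0},{"angular": [0,0,0],"slide": [0,0,0],"jaw": 0},{"angular": [0,0,0],"slide": [0,0,0],"jaw": 0}]}}

```text
time_s: 12.28
tool_pos: [0.5387, -0.3167, 0.0646]
tool_rot: [-180.0, -0.0, 75.4]
force: [-1.7, 1.9, 6.6]
grip_width: 0.0146
grasp_force: 35.0
```

Request:
{"method": "step_arm", "body": {"rows": [{"angular": [0,0,0],"slide": [0,0,0.001],"jaw": 0},{"angular": [0,0,0],"slide": [0,0,0],"jaw": 0},{"angular": [0,0,0],"slide": [0,0,0],"jaw": 0}]}}

```text
time_s: 12.65
tool_pos: [0.5387, -0.3167, 0.0646]
tool_rot: [-180.0, -0.0, 75.5]
force: [-2.8, 1.9, 9.9]
grip_width: 0.0146
grasp_force: 35.0
```

Request:
{"method": "step_arm", "body": {"rows": [{"angular": [0,0,0],"slide": [0,0,0.001],"jaw": 0},{"angular": [0,0,0],"slide": [0,0,0],"jaw": 0},{"angular": [0,0,0],"slide": [0,0,0],"jaw": 0}]}}

```text
time_s: 13.02
tool_pos: [0.5388, -0.3167, 0.0646]
tool_rot: [180.0, -0.1, 75.5]
force: [-4.2, 3.0, 12.3]
grip_width: 0.015
grasp_force: 35.0
```

Flush: the height no longer changes while the force climbs to 12 N. Release and rise.

Request:
{"method": "step_arm", "body": {"rows": [{"angular": [0,0,0],"slide": [0,0,-0.002],"jaw": 0},{"angular": [0,0,0],"slide": [0,0,0],"jaw": 0.4},{"angular": [0,0,0],"slide": [0,0,0],"jaw": 0.4},{"angular": [0,0,0],"slide": [0,0,0],"jaw": 0.4},{"angular": [0,0,0],"slide": [0,0,-0.03],"jaw": 0.4},{"angular": [0,0,0],"slide": [0,0,-0.06],"jaw": 0.4},{"angular": [0,0,0],"slide": [0,0,-0.1],"jaw": 0.6},{"angular": [0,0,0],"slide": [0,0,-0.08],"jaw": 0.6}]}}

```text
time_s: 14.02
tool_pos: [0.5389, -0.3172, 0.2021]
tool_rot: [179.9, 0.0, 75.4]
force: [0.6, -0.1, 0.3]
grip_width: 0.0469
grasp_force: 0.0
```

Request:
{"method": "step_arm", "body": {"rows": [{"angular": [0,0,0],"slide": [-0.1,0,0],"jaw": 0.6},{"angular": [0,0,0],"slide": [0,0,0],"jaw": 0.6},{"angular": [0,0,0],"slide": [0,0,0],"jaw": 0.6}]}}

```text
time_s: 14.4
tool_pos: [0.526, -0.3651, 0.1995]
tool_rot: [180.0, -0.0, 75.4]
force: [-0.1, -0.1, -0.0]
grip_width: 0.052
grasp_force: 0.0
```

Run:
```python
from h import *
import pickle
W=cam('wrist');p=cur();im=env.read_camera('wrist');s=env.read_camera('side');np.save('w6.npy',im);pickle.dump((W,p),open('w6.pkl','wb'))
T=cam('side');u,v=map(int,proj(*T,[.5385,-.3167,.05]))
c=np.zeros((480,800,3),np.uint8);c[:,:500]=im[:,70:570];c[:375,500:]=cv2.resize(s[v-40:v+35,u-30:u+30],(300,375),interpolation=2);save(c,'w6.png')
Rg,lz=frame(105.2);F=np.array([.5935,.3024,.0512]);go(F+.06*lz,Rg)
print(p[0],p[2]['qpos'])
```

```text
slide(now axes) [ 1.2635 -0.1691  0.1985] | after turn [0.8551 0.4783 0.8393] mm 645.0683537313929
turn [ 0.0502  0.1896 -0.1596] deg 45.52183191153454 rows 13 t 14.5
[ 0.526  -0.3651  0.1995] [ -3.1947  22.2921  46.3244  87.921  -16.3996  76.8246  30.1518]
```

View pics/w6.png

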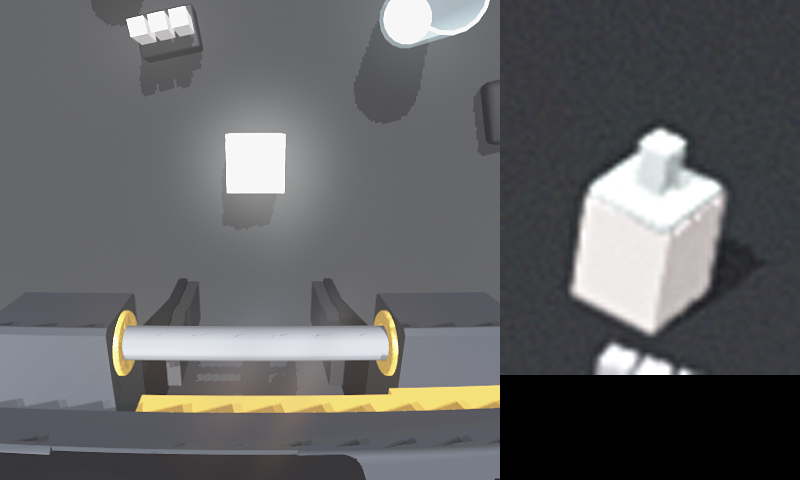

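The square jar is closed: the flange is flush and the post upright in the side crop, and in the wrist view the closed jar is at about (325,163). Now the round lid.

Request:
{"method": "step_arm", "body": {"rows": [{"angular": [0,0,0],"slide": [0.06,-0.008,0],"jaw": 0.6},{"angular": [0,0,0],"slide": [0.11,-0.015,0],"jaw": 0.6},{"angular": [0,0,0],"slide": [0.118,-0.016,0],"jaw": 0.6},{"angular": [0,0,0],"slide": [0.118,-0.016,0],"jaw": 0.6},{"angular": [0,0,0],"slide": [0.118,-0.016,0],"jaw": 0.6},{"angular": [0,0,0],"slide": [0.118,-0.016,0],"jaw": 0.6},{"angular": [0,0,0],"slide": [0.118,-0.016,0],"jaw": 0.6},{"angular": [0,0,0],"slide": [0.118,-0.016,0],"jaw": 0.6},{"angular": [0,0,0],"slide": [0.118,-0.016,0],"jaw": 0.6},{"angular": [0,0,0],"slide": [0.118,-0.016,0],"jaw": 0.6}]}}

```text
time_s: 15.75
tool_pos: [0.5923, 0.1963, 0.1992]
tool_rot: [-180.0, -0.0, 75.6]
force: [0.1, -0.3, 0.2]
grip_width: 0.0524
grasp_force: 0.0
```

Request:
{"method": "step_arm", "body": {"rows": [{"angular": [0.01,0.0379,-0.032],"slide": [0,0,0],"jaw": 0.6},{"angular": [0.01,0.0379,-0.032],"slide": [0,0,0],"jaw": 0.6},{"angular": [0.01,0.0379,-0.032],"slide": [0,0,0],"jaw": 0.6},{"angular": [0.01,0.0379,-0.032],"slide": [0,0,0],"jaw": 0.6},{"angular": [0.01,0.0379,-0.032],"slide": [0,0,0],"jaw": 0.6}]}}

```text
time_s: 16.38
tool_pos: [0.5924, 0.1942, 0.1999]
tool_rot: [179.8, -35.2, 105.6]
force: [0.3, 0.7, -0.4]
grip_width: 0.0523
grasp_force: 0.0
```

Run:
```python
from h import *
Rg,lz=frame(105.2);F=np.array([.5935,.3024,.0512]);go(F+.06*lz,Rg);print(cur()[0])
```

```text
slide(now axes) [-0.0009  0.0588  0.2431] | after turn [0.0001 0.0588 0.2431] mm 125.04365185885533
turn [ 0.     -0.0009  0.0017] deg 0.34899522017641454 rows 3 t 16.375
[0.5924 0.1942 0.1999]
```

Request:
{"method": "step_arm", "body": {"rows": [{"angular": [0,0,0.0015],"slide": [0,0.03,0.08],"jaw": 0.6},{"angular": [0,0,0],"slide": [0,0.029,0.1],"jaw": 0.6},{"angular": [0,0,0],"slide": [0,0,0.08],"jaw": 0.6},{"angular": [0,0,0],"slide": [0,0,0.06],"jaw": 0.6},{"angular": [0,0,0],"slide": [0,0,0],"jaw": 0.6},{"angular": [0,0,0],"slide": [0,0,0],"jaw": 0.6},{"angular": [0,0,0],"slide": [0,0,0],"jaw": 0.6}]}}

```text
time_s: 17.25
tool_pos: [0.599, 0.2881, 0.0696]
tool_rot: [180.0, -34.9, 104.9]
force: [-0.2, -0.5, 0.9]
grip_width: 0.052
grasp_force: 0.0
```

Run:
```python
from h import *
import pickle
Rg,lz=frame(105.2);F=np.array([.5935,.3024,.0512]);go(F+.0025*lz,Rg);print(cur()[0])
W=cam('wrist');p,R,o=cur();im=env.read_camera('wrist')
g=im.min(2);m=(g>225).astype(np.uint8);m[:180]=0;m[325:]=0;m[:,:277]=0;m[:,383:]=0
n,l,st,ce=cv2.connectedComponentsWithStats(m);k=1+st[1:,4].argmax();print(st[k])
dz=(F-p)@R[:,2]
for d in (dz,dz+.004):
    P=p+R[:,2]*d
    f=lambda u,v:(lambda r:R.T@(r[0]+r[1]*((P-r[0])@R[:,2])/(r[1]@R[:,2])-p)*1e3)(ray(*W,u,v))
    x,y,w,h=st[k][:4];print(d,f(x,y+h*.5),f(x+w,y+h*.5),f(x+w/2,y))
print([(r,np.flatnonzero(m[r])[[0,-1]]) for r in range(y+5,y+h-3,8)])
```

```text
slide(now axes) [ 0.0039 -0.0034  0.0425] | after turn [ 0.0039 -0.0032  0.0425] mm 21.418663895995543
turn [ 0.0013  0.0007 -0.0014] deg 0.3621430314093816 rows 1 t 17.25
[0.599  0.2881 0.0696]
[ 282  234   84   81 5210]
0.023761923579406066 [  2.771  -22.5896  23.7619] [ 2.8361 21.3913 23.7619] [24.8207 -0.6053 23.7619]
0.027761923579406066 [  1.1759 -23.0743  27.7619] [ 1.2424 21.8516 27.7619] [23.6994 -0.6176 27.7619]
[(239, array([304, 343])), (247, array([294, 354])), (255, array([289, 359])), (263, array([284, 362])), (271, array([283, 364])), (279, array([282, 364])), (287, array([284, 363])), (295, array([288, 359])), (303, array([295, 353])), (311, array([307, 340]))]
```

Request:
{"method": "step_arm", "body": {"rows": [{"angular": [0.001,0,-0.0014],"slide": [0.003,-0.003,0.02],"jaw": 0.6},{"angular": [0,0,0],"slide": [0,0,0.015],"jaw": 0.6},{"angular": [0,0,0],"slide": [0,0,0],"jaw": 0.6},{"angular": [0,0,0],"slide": [0,0,0],"jaw": 0.6}]}}

```text
time_s: 17.8
tool_pos: [0.593, 0.2996, 0.0542]
tool_rot: [-179.8, -34.9, 105.2]
force: [-1.1, -1.0, -0.5]
grip_width: 0.0526
grasp_force: 0.0
```

Run:
```python
from h import *
Rg,lz=frame(105.2);F=np.array([.5935,.3024,.0512]);go(F+.003*lz,Rg);print(cur()[0])
```

```text
slide(now axes) [0.0008 0.0024 0.0019] | after turn [0.0008 0.0024 0.0019] mm 1.59123149706013
turn [-0.0008  0.0005 -0.0002] deg 0.17925926747623389 rows 1 t 17.8
[0.593  0.2996 0.0542]
```

Close enough; a small correction and grip.

Request:
{"method": "step_arm", "body": {"rows": [{"angular": [0,0,0],"slide": [0,0.002,0.001],"jaw": 0.6},{"angular": [0,0,0],"slide": [0,0,0],"jaw": 0},{"angular": [0,0,0],"slide": [0,0,0],"jaw": 0},{"angular": [0,0,0],"slide": [0,0,0],"jaw": 0},{"angular": [0,0,0],"slide": [0,0,0],"jaw": 0},{"angular": [0,0,0],"slide": [0,0,0],"jaw": 0}], "newtons": 30}}

```text
time_s: 18.55
tool_pos: [0.594, 0.3002, 0.054]
tool_rot: [-179.9, -34.9, 105.2]
force: [-0.2, 0.3, -0.4]
grip_width: 0.0151
grasp_force: 30.0
```

Request:
{"method": "step_arm", "body": {"rows": [{"angular": [0,0,0],"slide": [0,0,-0.02],"jaw": 0},{"angular": [0,0,0],"slide": [0,0,-0.06],"jaw": 0},{"angular": [0,0,0],"slide": [0,0,-0.09],"jaw": 0},{"angular": [0,0,0],"slide": [0,0,-0.1],"jaw": 0}]}}

```text
time_s: 19.05
tool_pos: [0.6143, 0.2247, 0.1658]
tool_rot: [-179.8, -34.9, 105.2]
force: [0.6, -0.0, -0.6]
grip_width: 0.015
grasp_force: 30.0
```

Run:
```python
from h import *
Rg=down(76);go(np.array([.474,-.1147,.2])-.05*Rg[:,0],Rg)
print(env.get_obs()['tool_pos'])
```

```text
slide(now axes) [-0.5097 -0.4986 -0.4371] | after turn [-0.8265 -0.108  -0.0685] mm 418.16682794462145
turn [-0.0504 -0.1893  0.1572] deg 45.219206843861 rows 9 t 19.05
[0.6143 0.2247 0.1658]
```

Request:
{"method": "step_arm", "body": {"rows": [{"angular": [-0.0101,-0.0379,0.0314],"slide": [0,0,0],"jaw": 0},{"angular": [-0.0101,-0.0379,0.0314],"slide": [0,0,0],"jaw": 0},{"angular": [-0.0101,-0.0379,0.0314],"slide": [0,0,0],"jaw": 0},{"angular": [-0.0101,-0.0379,0.0314],"slide": [0,0,0],"jaw": 0},{"angular": [-0.0101,-0.0379,0.0314],"slide": [0,0,0],"jaw": 0}]}}

```text
time_s: 19.68
tool_pos: [0.6147, 0.2251, 0.1662]
tool_rot: [179.8, 0.1, 75.8]
force: [-0.3, 0.1, -1.1]
grip_width: 0.0149
grasp_force: 30.0
```

Request:
{"method": "step_arm", "body": {"rows": [{"angular": [0,0,0],"slide": [-0.06,-0.008,-0.035],"jaw": 0},{"angular": [0,0,0],"slide": [-0.1,-0.013,-0.035],"jaw": 0},{"angular": [0,0,0],"slide": [-0.12,-0.016,0],"jaw": 0},{"angular": [0,0,0],"slide": [-0.12,-0.016,0],"jaw": 0},{"angular": [0,0,0],"slide": [-0.12,-0.016,0],"jaw": 0},{"angular": [0,0,0],"slide": [-0.12,-0.016,0],"jaw": 0},{"angular": [0,0,0],"slide": [-0.11,-0.014,0],"jaw": 0},{"angular": [0,0,0],"slide": [-0.076,-0.009,0],"jaw": 0}]}}

```text
time_s: 20.68
tool_pos: [0.4607, -0.1652, 0.2]
tool_rot: [179.9, -0.1, 75.8]
force: [-0.0, 0.7, -0.5]
grip_width: 0.0147
grasp_force: 30.0
```

Request:
{"method": "step_arm", "body": {"rows": [{"angular": [0,0,0],"slide": [0,0,0],"jaw": 0},{"angular": [0,0,0],"slide": [0,0,0],"jaw": 0},{"angular": [0,0,0],"slide": [0,0,0],"jaw": 0},{"angular": [0,0,0],"slide": [0,0,0],"jaw": 0}]}}

```text
time_s: 21.18
tool_pos: [0.4626, -0.1611, 0.1994]
tool_rot: [180.0, 0.0, 76.1]
force: [-0.1, -0.4, -0.5]
grip_width: 0.0149
grasp_force: 30.0
```

Run:
```python
from h import *
import pickle
W=cam('wrist');p,R,o=cur();im=env.read_camera('wrist');np.save('w7.npy',im);pickle.dump((W,(p,R,o)),open('w7.pkl','wb'));save(im,'w7.png')
print(p,o['tool_rot'])
g=im.min(2)
m=(g>200).astype(np.uint8);m[225:]=0;m[:90]=0;m[:,:240]=0;m[:,410:]=0
cs,h=cv2.findContours(m,cv2.RETR_CCOMP,cv2.CHAIN_APPROX_NONE)
for c,hh in zip(cs,h[0]):
    if cv2.contourArea(c)<200: continue
    e=cv2.fitEllipse(c);P=onz(*W,*e[0],.055);b=cv2.boundingRect(c)
    print(cv2.contourArea(c),hh[3],e,b,P,np.linalg.norm(onz(*W,b[0],e[0][1],.055)-onz(*W,b[0]+b[2],e[0][1],.055)))
m=(g>225).astype(np.uint8);m[:235]=0;m[320:]=0;m[:,:270]=0;m[:,384:]=0
n,l,st,ce=cv2.connectedComponentsWithStats(m);k=1+st[1:,4].argmax();print(st[k])
x,y,w,hh=st[k][:4]
for d in (0,.0035,.0095):
    P=p+R[:,2]*d
    f=lambda u,v:(lambda r:R.T@(r[0]+r[1]*((P-r[0])@R[:,2])/(r[1]@R[:,2])-p)*1e3)(ray(*W,u,v))
    print(d,f(x,y+40),f(x+w,y+40),f(x+w/2,y))
```

```text
[ 0.4626 -0.1611  0.1994] [179.9549   0.0015  76.1333]
650.5 -1 ((327.62030029296875, 166.3863983154297), (28.590042114257812, 29.082252502441406), 25.69415283203125) (313, 152, 30, 30) [ 0.4764 -0.1162  0.055 ] 0.02384551853443555
2696.5 -1 ((327.691650390625, 166.65655517578125), (58.01599884033203, 59.242286682128906), 0.26056089997291565) (299, 137, 59, 60) [ 0.4764 -0.1164  0.055 ] 0.04691768868172546
1651.5 1 ((327.62890625, 166.30081176757812), (45.432865142822266, 46.38137435913086), 88.89163208007812) (304, 143, 48, 47) [ 0.4764 -0.1161  0.055 ] 0.03815625162790306
[ 279  240   93   80 3899]
0 [  9.6509 -20.6961  -0.    ] [ 9.702  21.9141  0.    ] [28.797   0.5757  0.    ]
0.0035 [  8.1971 -21.1483   3.5   ] [ 8.2493 22.3816  3.5   ] [27.7565  0.5826  3.5   ]
0.0095 [  5.705  -21.9237   9.5   ] [ 5.759  23.1831  9.5   ] [25.9728  0.5944  9.5   ]
```

View pics/w7.png

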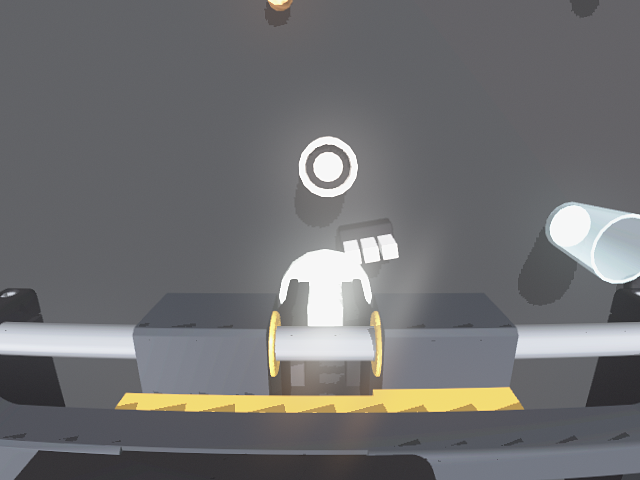

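The round lid is held, with the top of its flange arc at row 249. The round jar's mouth is centred at (327.6,166.4), and the cuvettes at (370,248) are clear.

Run:
```python
from h import *
_,R,o=cur();Rg=down(76);J=np.array([.4764,-.1162,.085])-R[:,1]*.0006+Rg[:,0]*.0005;J[2]=.085
print(J);go(J,Rg)
```

```text
[ 0.4759 -0.1156  0.085 ]
slide(now axes) [0.0952 0.0038 0.2288] | after turn [0.0952 0.0038 0.2288] mm 123.92438234091624
turn [0.0003 0.     0.0006] deg 0.12350521657147186 rows 3 t 21.225
```

Request:
{"method": "step_arm", "body": {"rows": [{"angular": [0,0,0],"slide": [0.05,0.002,0.02],"jaw": 0},{"angular": [0,0,0],"slide": [0.045,0.002,0.05],"jaw": 0},{"angular": [0,0,0],"slide": [0,0,0.08],"jaw": 0},{"angular": [0,0,0],"slide": [0,0,0.06],"jaw": 0},{"angular": [0,0,0],"slide": [0,0,0.018],"jaw": 0},{"angular": [0,0,0],"slide": [0,0,0],"jaw": 0},{"angular": [0,0,0],"slide": [0,0,0],"jaw": 0},{"angular": [0,0,0],"slide": [0,0,0],"jaw": 0},{"angular": [0,0,0],"slide": [0,0,0],"jaw": 0}]}}

```text
time_s: 22.35
tool_pos: [0.4764, -0.1164, 0.0861]
tool_rot: [179.9, -0.1, 76.0]
force: [-0.8, -0.5, -0.0]
grip_width: 0.0148
grasp_force: 30.0
```

Run:
```python
from h import *
go([.4759,-.1156,.08],down(76));o=env.get_obs();print(o['force'],o['joint_velocities'])
```

```text
slide(now axes) [ 0.0014 -0.0013  0.0123] | after turn [ 0.0014 -0.0013  0.0123] mm 6.210374100414451
turn [ 0.0007 -0.0003  0.0001] deg 0.14392726269692113 rows 1 t 22.35
[-0.8397 -0.5282 -0.0226] [ 0.0738  0.2591  0.0129  0.2068  0.0465  0.0563 -0.0092]
```

Request:
{"method": "step_arm", "body": {"rows": [{"angular": [0,0,0],"slide": [0.001,-0.001,0.006],"jaw": 0},{"angular": [0,0,0],"slide": [0,0,0.006],"jaw": 0},{"angular": [0,0,0],"slide": [0,0,0],"jaw": 0},{"angular": [0,0,0],"slide": [0,0,0],"jaw": 0},{"angular": [0,0,0],"slide": [0,0,0],"jaw": 0}]}}

```text
time_s: 22.98
tool_pos: [0.4756, -0.1159, 0.0795]
tool_rot: [179.9, -0.0, 76.0]
force: [-0.1, -0.1, -0.8]
grip_width: 0.0147
grasp_force: 30.0
```

Run:
```python
from h import *
go([.4759,-.1156,.074],down(76));o=env.get_obs();print(o['force'],o['tool_pos'])
```

```text
slide(now axes) [0.0007 0.0005 0.0111] | after turn [0.0007 0.0005 0.0111] mm 5.5573442524665
turn [ 0.0004 -0.0001  0.0001] deg 0.07370582273104588 rows 1 t 22.975
[-0.1009 -0.1442 -0.8333] [ 0.4756 -0.1159  0.0795]
```

Request:
{"method": "step_arm", "body": {"rows": [{"angular": [0,0,0],"slide": [0,0,0.005],"jaw": 0},{"angular": [0,0,0],"slide": [0,0,0.005],"jaw": 0},{"angular": [0,0,0],"slide": [0,0,0],"jaw": 0},{"angular": [0,0,0],"slide": [0,0,0],"jaw": 0}]}}

```text
time_s: 23.48
tool_pos: [0.4755, -0.1159, 0.0745]
tool_rot: [179.9, -0.0, 76.0]
force: [-0.1, 0.4, -0.6]
grip_width: 0.0148
grasp_force: 30.0
```

Request:
{"method": "step_arm", "body": {"rows": [{"angular": [0,0,0],"slide": [0,0,0.003],"jaw": 0},{"angular": [0,0,0],"slide": [0,0,0.003],"jaw": 0},{"angular": [0,0,0],"slide": [0,0,0],"jaw": 0},{"angular": [0,0,0],"slide": [0,0,0],"jaw": 0}]}}

```text
time_s: 23.98
tool_pos: [0.4755, -0.1158, 0.0715]
tool_rot: [179.9, -0.0, 76.0]
force: [-0.6, 0.8, -0.1]
grip_width: 0.0144
grasp_force: 30.0
```

Request:
{"method": "step_arm", "body": {"rows": [{"angular": [0,0,0],"slide": [0,0,0.002],"jaw": 0},{"angular": [0,0,0],"slide": [0,0,0.002],"jaw": 0},{"angular": [0,0,0],"slide": [0,0,0],"jaw": 0},{"angular": [0,0,0],"slide": [0,0,0],"jaw": 0}]}}

```text
time_s: 24.48
tool_pos: [0.4757, -0.1159, 0.0699]
tool_rot: [179.9, -0.0, 76.0]
force: [-0.6, -0.0, 5.1]
grip_width: 0.0148
grasp_force: 30.0
```

Seal contact again, so flush is expected near 0.065.

Request:
{"method": "step_arm", "body": {"rows": [{"angular": [0,0,0],"slide": [0,0,0.002],"jaw": 0},{"angular": [0,0,0],"slide": [0,0,0.002],"jaw": 0},{"angular": [0,0,0],"slide": [0,0,0.002],"jaw": 0},{"angular": [0,0,0],"slide": [0,0,0],"jaw": 0}], "newtons": 35}}

```text
time_s: 24.98
tool_pos: [0.4757, -0.1158, 0.0668]
tool_rot: [179.9, -0.0, 76.0]
force: [-1.0, -0.4, 4.4]
grip_width: 0.0148
grasp_force: 35.0
```

Request:
{"method": "step_arm", "body": {"rows": [{"angular": [0,0,0],"slide": [0,0,0.002],"jaw": 0},{"angular": [0,0,0],"slide": [0,0,0.002],"jaw": 0},{"angular": [0,0,0],"slide": [0,0,0],"jaw": 0},{"angular": [0,0,0],"slide": [0,0,0],"jaw": 0}]}}

```text
time_s: 25.48
tool_pos: [0.4759, -0.1158, 0.066]
tool_rot: [180.0, -0.1, 76.0]
force: [-4.9, 0.6, 16.4]
grip_width: 0.0144
grasp_force: 35.0
```

Request:
{"method": "step_arm", "body": {"rows": [{"angular": [0,0,0],"slide": [0,0,0.001],"jaw": 0},{"angular": [0,0,0],"slide": [0,0,0],"jaw": 0},{"angular": [0,0,0],"slide": [0,0,0],"jaw": 0}]}}

```text
time_s: 25.85
tool_pos: [0.476, -0.1158, 0.0659]
tool_rot: [180.0, -0.1, 76.0]
force: [-7.0, 1.7, 20.8]
grip_width: 0.0147
grasp_force: 35.0
```

Request:
{"method": "step_arm", "body": {"rows": [{"angular": [0,0,0],"slide": [0,0,-0.004],"jaw": 0},{"angular": [0,0,0],"slide": [0,0,0],"jaw": 0},{"angular": [0,0,0],"slide": [0,0,0],"jaw": 0.4},{"angular": [0,0,0],"slide": [0,0,0],"jaw": 0.4},{"angular": [0,0,0],"slide": [0,0,0],"jaw": 0.4},{"angular": [0,0,0],"slide": [0,0,-0.03],"jaw": 0.4},{"angular": [0,0,0],"slide": [0,0,-0.06],"jaw": 0.4},{"angular": [0,0,0],"slide": [0,0,-0.1],"jaw": 0.4},{"angular": [0,0,0],"slide": [-0.1,0,-0.08],"jaw": 0.4},{"angular": [0,0,0],"slide": [-0.1,0,0],"jaw": 0.4}]}}

```text
time_s: 27.1
tool_pos: [0.4537, -0.2134, 0.2043]
tool_rot: [179.5, -0.1, 76.1]
force: [0.7, -0.4, -1.0]
grip_width: 0.035
grasp_force: 0.0
```

Run:
```python
from h import *
im=env.read_camera('wrist');s=env.read_camera('side');t=env.read_camera('top')
T=cam('side');c=np.zeros((600,800,3),np.uint8)
for i,X in enumerate(([.5385,-.3167,.05],[.476,-.1158,.05])):
    u,v=map(int,proj(*T,X));c[:300,i*240:i*240+240]=cv2.resize(s[v-40:v+35,u-30:u+30],(240,300),interpolation=2)
c[:240,480:800]=cv2.resize(im,(320,240))
c[300:,:400]=cv2.resize(s,(400,300));c[300:,400:]=cv2.resize(t[80:380,80:480],(400,300))
save(c,'end.png')
```

```text
(no output)
```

View pics/end.png

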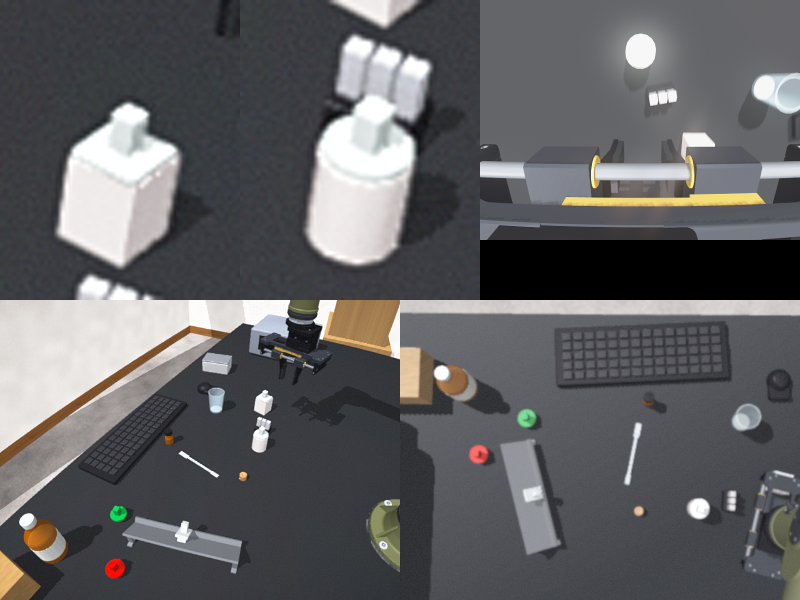

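Both lids sit flush on upright jars, the oblong lid is still in the rack, and the bystanders look untouched. Handing in.

Request:
{"method": "step_arm", "body": {"rows": [{"angular": [0,0,0],"slide": [0,0,0],"jaw": 0.4},{"angular": [0,0,0],"slide": [0,0,0],"jaw": 0.4}]}}

```text
time_s: 27.5
tool_pos: [0.4519, -0.2102, 0.1999]
tool_rot: [180.0, -0.0, 76.2]
force: [0.2, 0.1, 0.9]
grip_width: 0.0349
grasp_force: 0.0
```

```bash
python3 -c "
from cell import env
print(env.sign_off())"
```

```text
the job is handed in; nothing more can be done
None
```

Both jars are closed and the job is handed in at 27.5 s: each lid was pressed until it stopped going down (about 12 N on the square, 21 N on the round) and looks flush in the last pictures, with the oblong lid still in the rack and nothing else visibly moved.

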